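# Open the ratchet clamp for a wider board

## Task

Open the bench clamp fully so that a wider board will fit: with closed fingertips press down the ratchet release on top of its sliding jaw and, keeping it pressed, push the jaw back along the bar, away from the fixed jaw, until it meets the end stop. Then come away so that the release springs up again. Pick nothing up, keep the bin's lid shut, and leave the wooden offcut between the jaws and everything else on the bench where it is.

Things in the scene. Friction and masses are not known exactly. Their poses are not given: they have to be found in the camera images.
- clamp: quick clamp lying flat on a 150 x 345 mm plywood board, 18 mm thick, fixed to the bench. Origin on the bench surface below the bar. The steel bar (8 mm wide, top 60 mm up) runs along the clamp's y axis: fixed black jaw at its -y end, black end stop (70 mm high) at its +y end. Both jaws reach from the bar towards -x. The sliding jaw opens towards +y. Nothing on it is above 104 mm.
- jaw (a joint): sliding jaw along the bar, m: 0 nearest the fixed jaw, 0.150 against the end stop (fully open), growing towards the clamp's +y. About 2 N of friction; stays where left, but a finger pressing the pad can drag it either way. With the release up, a ratchet stops it opening by more than about 10 mm but lets it close. A black carriage 40 mm (x) by 60 mm (y), top 66 mm up.
- release (a joint): how far the release is pressed down, m: 0 up, 0.010 fully down. The ratchet is free from 0.005 on; press it 0.007 to 0.010 to be sure. A spring brings it up (about 2.5 N at the top, 6 N fully down). At the start the pawl may rest on a tooth, so that the release stands up to 0.005 down.
- release_top (a point): centre of the flat top of the release pad, 87 mm above the bench when it is up; the point moves with the pad. The pad is 40 mm (clamp x) by 44 mm (clamp y), grey, ridged, with free room above; it rides on the sliding jaw and is pressed straight down.
- jaw_lip (a point): middle of the top edge, on the pad's side, of the black upright lip across the +y end of the release pad: 24 mm from the pad's centre towards the clamp's +y, 104 mm above the bench (17 mm above the raised pad), 40 mm wide, 8 mm thick. Part of the sliding jaw: a fingertip on the pad can push it towards +y.
- bin_lid_handle (a point): knob on the shut, hinged lid of the yellow plastic parts bin (160 x 220 mm, 100 mm high without the lid, fixed at the far left of the bench). To be left shut
- offcut: loose pine offcut 70 x 40 x 34 mm lying between the clamp's jaws on the clamp's board; origin at the centre of its underside. To be left alone
- punch: loose steel pin punch, 130 mm long, 10 mm thick, lying on the bench behind the clamp (on the clamp's +x side); origin under its middle, its x axis along it. To be left alone
- square: loose flat aluminium set square, legs 120 and 120 mm, 12 mm high at its stock, on the bench; origin at its corner. To be left alone
- mug: grey ceramic mug, 84 mm wide, 95 mm high, holding screwdrivers that rise to about 185 mm; origin at the centre of its underside. To be left alone
- hook: small white plastic hook on a 55 x 30 mm plate, 40 mm high, on the bench; origin at the centre of its underside. To be left alone
- glue: white plastic glue bottle, 60 mm wide, 170 mm high, standing on the bench; origin at the centre of its underside. To be left alone

How it is judged (in metres and radians):
On the way, in this order (a step that is already met when the one before it is completed fails the run):
1. the release is pressed down (value of joint release above 0.006 m), for 0.1 s.
2. the sliding jaw is pushed back to the end stop (value of joint jaw above 0.143 m), for 0.2 s.
At the end, for the whole second after the job is handed in: The sliding jaw rests within 7 mm of the end stop, the release is up again (less than 3 mm down), the lid of the bin is shut, and the offcut, punch, set square, mug, hook and glue bottle stand within 20 mm of where they were and upright as at the start (value of joint jaw above 0.143 m and value of joint release below 0.003 m and velocity of joint jaw between -0.005 and 0.005 m/s and distance of each of bin_lid_handle, offcut, punch, square, mug, hook, glue from where it was at the start of the episode below 0.02 m and angle between each of offcut, punch, square, mug, hook, glue's own z axis and vertical below 0.2 rad); the robot touches nothing.
It fails at once if the offcut is lifted, carried or pushed more than 20 mm from its place (distance of offcut from where it was at the start of the episode above 0.02 m or height (world z) of offcut above 0.03 m).
It fails at once if the punch, set square, mug, hook or glue bottle is lifted, carried or pushed more than 20 mm from its place (distance of any of punch, square, mug, hook, glue from where it was at the start of the episode above 0.02 m or height (world z) of any of punch, square, mug, hook, glue above 0.012 m).
It fails at once if the lid of the yellow bin is opened (distance of bin_lid_handle from where it was at the start of the episode above 0.02 m).
It also fails if it takes over 38 s, if anything falls off the work surface, if the arm or the gripper's body presses on something with over 40 N, if the wrist force passes 120 N, or if a joint passes its speed limit or range.

## Robot

A 6-joint arm with a two-finger parallel gripper is mounted at the origin on the work surface. World frame = base frame: x ahead of the robot, y to its left, z up, the work surface at z = 0. Lengths are in mm, angles in rad, forces in N, time in s.
With the tool pointing down it reaches from about 400 to 925 mm from the base axis. Payload 12.5 kg.
Tool frame: the origin (TCP) lies midway between the tips of the shut fingers; the grasp point (between the pads) lies 19 mm behind it (env.grip_depth is the distance from the TCP to the grasp point, in mm); z points along the fingers, y is the line along which they close (so a half turn about z gives the same grasp; the last joint's range is limited). The gripper opens to 95 mm and grips with 3 to 60 N. Pads are 20 mm wide; open, the fingers measure 119 mm over their backs; the gripper's body (75 mm by 180 mm) begins 59 mm behind the grasp point.
Start: joints at [-1.428, 0.491, 1.559, -0, 1.092, -0.106], TCP at [153.923, -605.771, 177.261] pointing down, gripper open.
Joint ranges: [-3.1, 3.1], [-0.84, 2.19], [0.05, 2.79], [-1.13, 4.28], [0.06, 2.93], [-2.69, 2.69]. Speed limits (rad/s): [2.22, 2.22, 2.79, 3.14, 3.14, 3.14].

## Interface

Orientations are given as [roll, pitch, yaw] about the fixed x, y, z axes, in that order (R = Rz(yaw) Ry(pitch) Rx(roll)).
In Python, from cell import monitor, viewer, order, env gives the robot as it stands.
- The arm moves only by the tool move_arm, never from a script. Its argument "moves" is one flat list of numbers, 4 for each row, row after row: the shift along the tool's x, y, z normalised to -1 to 1, where 1 is 0.15 m, then the turn about the tool's z normalised to -1 to 1, where 1 is pi/2 rad. A call has 1 to 10 rows; each row shifts and turns the commanded pose from where the row before left it, along the tool's axes as they then stand; what a row does not reach is not made up. A row lasts 1/8 s, in which the tool goes at most 62.5 mm and 10.7 degrees, less where a joint would pass 70% of its speed; a pose out of reach is approached as far as the arm can. A call with a number of a shift or a turn outside -1 to 1 is refused whole. A call with a gripper value outside its range is refused whole. "claw" is the finger opening in mm, from 0 to 95.1, set as the call begins (left out, the last holds). The fingers move at their own pace and stop on an object; the grip force is fixed at half the most. Time passes only in rows, so rows that do not move let the fingers close. It gives the time, the measured TCP pose, the force, the opening and the grip force at its end, in the units of the state.
- monitor.state(): the state, without advancing time (a new reading comes with each control period).
- viewer.read_camera(name): name is "scene" or "top" or "wrist"; returns the picture (400x640x3 uint8, red, green, blue); there is no depth.
- viewer.camera_info(name): a dict with "K" (3x3 intrinsics, pixels), "camera_from_world" (4x4, takes a point from world to camera coordinates). Camera axes: x right, y down, z forward; pixel columns grow to the right and rows downward; lengths in mm; the calibration is good to about 2 mm. A picture is of the moment at which its call begins: read the wrist's pose just before it. camera_info takes no time and is no camera call; for the wrist camera it gives the pose at the moment of the call.
- order.job_done(): hands the job in; it is judged then, once.
The state is a dict: "t": time; "joints": joint angles; "qvel": joint speeds; "tau": joint torques, N m; "eef_pos": TCP position; "tcp_rot": TCP orientation; "ft_force": force on the tool from outside, world axes, zero at the start; "moment": the same for the moment, N m; "opening": opening from 0.0 (shut) to 1.0 (fully open); "grip_force": force on a finger pad.
Only numpy, scipy, OpenCV 4.12 (cv2) and the standard library are available. Lean on these libraries where they do the work, as an engineer would, in place of code of your own. Each camera call takes 0.05 s, during which the arm holds its last target. There are 200 camera calls.

## Working session

There is one attempt and no reset: what is moved stays moved. The work goes in short steps, Python scripts to look and compute and a tool call to move; the robot and the scene stay as the last step left them, time stands still between calls to the robot, and variables do not carry over. Pictures are saved under pics/ and viewed, at most 10 in all, crops included, and the job is handed in when it is done.

Besides the shell and the picture viewer there is one more tool, called after "Emit:" as a command line: name --argument value ..., lists and objects as JSON in quotes. move_arm: Moves the arm, as the interface text tells. Scaled input: -1 to 1 covers 0.15 m each way for a shift and pi/2 rad each way for a turn. Its arguments: {"type":"object","properties":{"moves":{"type":"array"},"claw":{"type":"number"}},"required":["moves"]}

```bash
mkdir -p pics
cat > h.py <<'E'
import numpy as np,cv2
from cell import monitor,viewer,order,env
def snap(n,f):
    i=viewer.camera_info(n);im=viewer.read_camera(n);cv2.imwrite('pics/'+f,im[:,:,::-1].copy());return im,i
def ray(i,u,v):
    K=np.array(i['K']);T=np.array(i['camera_from_world']);R=T[:3,:3]
    return -R.T@T[:3,3],R.T@np.linalg.solve(K,[u,v,1.])
def onz(i,u,v,z):
    c,d=ray(i,u,v);return c+d*(z-c[2])/d[2]
def tri(a,b):
    (c1,d1),(c2,d2)=a,b
    s=np.linalg.lstsq(np.c_[d1,-d2],c2-c1,rcond=None)[0]
    p,q=c1+d1*s[0],c2+d2*s[1];return (p+q)/2,np.linalg.norm(p-q)
def proj(i,p):
    q=np.array(i['K'])@(np.array(i['camera_from_world'])@np.r_[p,1])[:3];return q[:2]/q[2]
E
python3 - <<'E'
from h import *
for n in('top','scene'):
    im,i=snap(n,n+'0.png'); print(n,ray(i,320,200))
s=monitor.state();print(s['t'],s['eef_pos'],s['tcp_rot'],s['ft_force'],s['opening'])
E
```

```text
top (array([ 448.56911616,   64.67310152, 1247.04842696]), array([ 0.07663311,  0.01153122, -0.99702357]))
scene (array([1145.31826379, -608.05292699,  909.55264908]), array([-0.50427964,  0.56310526, -0.65477213]))
0.1 [ 153.87232065 -605.50229186  176.7522872 ] [-3.14063522e+00 -9.34736397e-05  2.48768181e-01] [ 0.05908165 -0.54055636  1.1562415 ] 0.9994078205088681
```

View pics/top0.png

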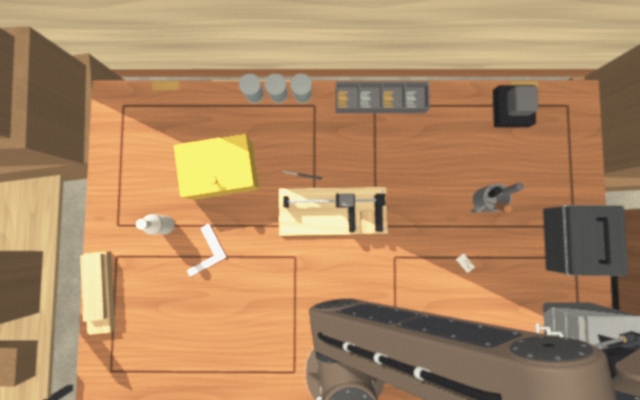

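View pics/scene0.png

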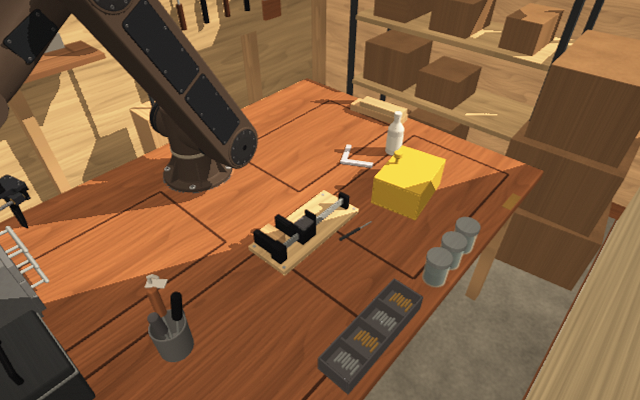

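Top view: the clamp board spans about (278..388, 187..237). The bar lies along row 200 with the end stop at the left (286,202), the fixed jaw at the right (380) and the grey pad near (346,200). I'll enlarge the clamp in both views.

Run:
```python
from h import *
t=cv2.imread('pics/top0.png')[180:245,270:395]; s=cv2.imread('pics/scene0.png')[180:280,240:370]
cv2.imwrite('pics/c1.png',np.vstack([cv2.resize(t,(780,None) if 0 else (625,325),interpolation=cv2.INTER_CUBIC),cv2.resize(s[:, :],(625,270*0+275) if 0 else (358,275),interpolation=cv2.INTER_CUBIC) if 0 else np.zeros((1,625,3),np.uint8)]))
cv2.imwrite('pics/c1.png',np.hstack([cv2.resize(t,(500,260),interpolation=cv2.INTER_CUBIC)]))
cv2.imwrite('pics/c2.png',cv2.resize(s,None,fx=5,fy=5,interpolation=cv2.INTER_CUBIC))
i=viewer.camera_info('top')
for n,u,v,z in[('pad',346,200,87),('stop',286,202,70),('fix',380,200,80),('b1',278,190,18),('b2',386,187,18),('b3',388,234,18),('b4',278,237,18),('mug',490,197,100),('glue',150,225,170),('bin',215,165,110)]: print(n,onz(i,u,v,z).round())
```

```text
pad [538.  -1.  87.]
stop [533. 183.  70.]
fix [ 539. -105.   80.]
b1 [575. 215.  18.]
b2 [ 586. -134.   18.]
b3 [ 435. -139.   18.]
b4 [424. 213.  18.]
mug [ 547. -432.  100.]
glue [460. 556. 170.]
bin [641. 394. 110.]
```

View pics/c1.png

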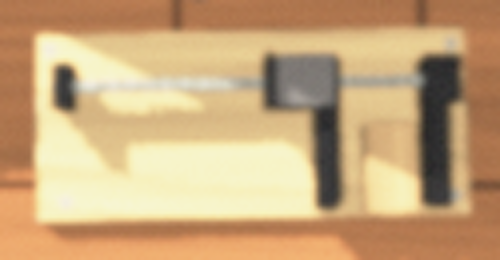

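View pics/c2.png

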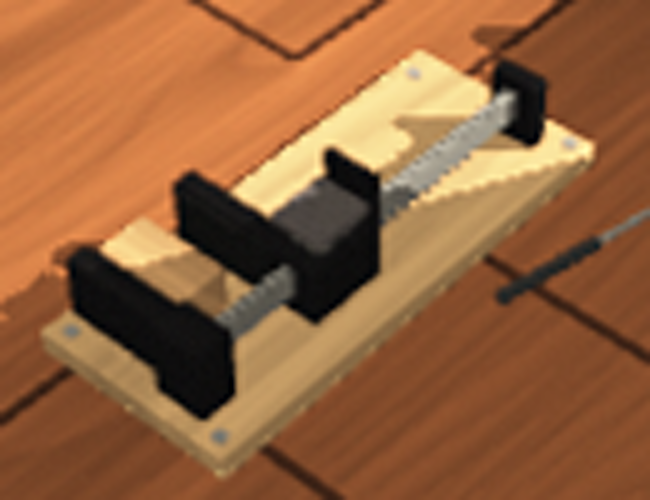

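Run:
```python
from h import *
t=viewer.camera_info('top');s=viewer.camera_info('scene')
P=lambda a,b:tri(ray(t,270+a[0]/4,180+a[1]/4),ray(s,240+b[0]/5,180+b[1]/5))
for n,a,b in[('pad',(306,81),(322,220)),('liptop_outer',(268,81),(355,165)),('stop',(66,86),(522,80)),('fixend',(440,200),(78,250))]:
    p,e=P(a,b);print(n,p.round(1),round(e,1))
p=onz(t,270+306/4,180+81/4,84);q=onz(t,270+66/4,180+86/4,70);print(p,q,np.arctan2(-(q-p)[0],(q-p)[1]))
```

```text
pad [539.2  -1.9  75.7] 3.5
liptop_outer [537.7  28.1  97.6] 4.0
stop [536.6 184.2  63. ] 5.3
fixend [ 446.9 -106.6   67.6] 1.2
[537.38051087  -2.6470287   84.        ] [534.16337671 181.68072302  70.        ] 0.01745156397651555
```

Emit:
move_arm --moves '[0,0,-0.15,0,0,0,-0.15,0,0.22,-0.21,0,0,0.22,-0.21,0,0,0.22,-0.21,0,0,0.22,-0.21,0,0,0.22,-0.21,0,0,0.22,-0.21,0,0,0.22,-0.21,0,0,0.22,-0.21,0,0]' --claw 0

```text
t: 1.35
eef_pos: [348.2, -295.1, 222.2]
tcp_rot: [-3.142, 0.0, 0.249]
ft_force: [1.3, 0.0, 0.1]
opening: 0.02
grip_force: 0.0
```

Emit:
move_arm --moves '[0.22,-0.21,0,0,0.22,-0.21,0,0,0.22,-0.21,0,0,0.22,-0.21,0,0,0.22,-0.21,0,0,0.22,-0.21,0,0,0.1,-0.1,0,0,0,0,0,0.1,0,0,0,0.045,0,0,0,0]'

```text
t: 2.6
eef_pos: [503.8, -46.2, 222.0]
tcp_rot: [-3.142, 0.001, 0.022]
ft_force: [0.4, 0.8, -0.4]
opening: 0.006
grip_force: 0.0
```

Run:
```python
from h import *
im,i=snap('wrist','w1.png');print(ray(i,320,200),proj(i,[538,-2,87]),proj(i,monitor.state()['eef_pos']))
```

```text
(array([587.05463584, -44.28279789, 430.9348512 ]), array([-2.88499353e-01,  7.50021995e-04, -9.57526933e-01])) [281.13651645 149.62231554] [322.63595058 228.24410778]
```

View pics/w1.png

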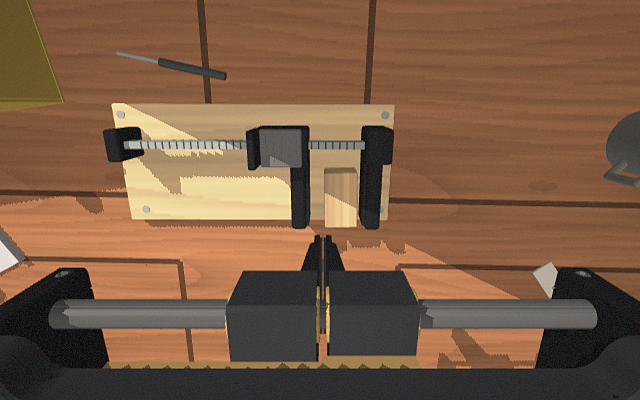

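The wrist view agrees with the top view: the pad spans about (260..302, 129..167), with the lip to its left at about 248..260. The bar runs along row 145 from 125 to 365. I'll triangulate these points.

Run:
```python
from h import *
w=viewer.camera_info('wrist');t=viewer.camera_info('top')
print('pad',tri(ray(w,281,148),ray(t,346.5,200.2)),onz(w,281,148,84),onz(w,260,148,87),onz(w,302,148,87))
a=onz(w,140,145,60);b=onz(w,362,145,60);d=a-b;print(a,b,np.arctan2(-d[0],d[1]))
print('lip',onz(w,248,145,104),onz(w,260,145,87),'stop',onz(w,125,143,70),onz(w,142,143,70))
print(monitor.state()['eef_pos'])
```

```text
pad (array([538.33270619,  -2.03032599,  81.78969685]), np.float64(1.9517426857352358)) [539.2662337   -1.55651651  84.        ] [539.18794038  20.16987116  87.        ] [540.17064038 -24.02348756  87.        ]
[535.79661346 160.88052993  60.        ] [541.38433096 -90.33974663  60.        ] 0.022238636123571832
lip [544.26949952  28.85242918 104.        ] [542.32597887  20.06307459  87.        ] stop [539.001575   171.51928835  70.        ] [539.41706469 152.8424368   70.        ]
[503.83487509 -46.32457899 222.04008499]
```

Emit:
move_arm --moves '[0.12,-0.165,0,0,0.12,-0.165,0,0,0,0,0.28,0,0,0,0.28,0,0,0,0.26,0,0,0,0,0,0,0,0,0]'

```text
t: 3.52
eef_pos: [539.6, 3.7, 100.5]
tcp_rot: [3.141, -0.001, 0.022]
ft_force: [-0.1, 0.3, 1.4]
opening: 0.005
grip_force: 0.0
```

Run:
```python
from h import *
a=monitor.state();im,i=snap('wrist','w2.png');im2,j=snap('scene','s2.png')
c=cv2.resize(im[110:270,200:440],(720,480))
cv2.imwrite('pics/w2c.png',c[:,:,::-1]);s=cv2.resize(im2[170:290,240:360],(480,480));cv2.imwrite('pics/m2.png',np.hstack([c[:,180:500],s])[:,:,::-1]);print(a['eef_pos'],a['ft_force'])
```

```text
[539.61028567   3.71727551 100.47657517] [-0.07942949  0.32926046  1.36237392]
```

View pics/m2.png

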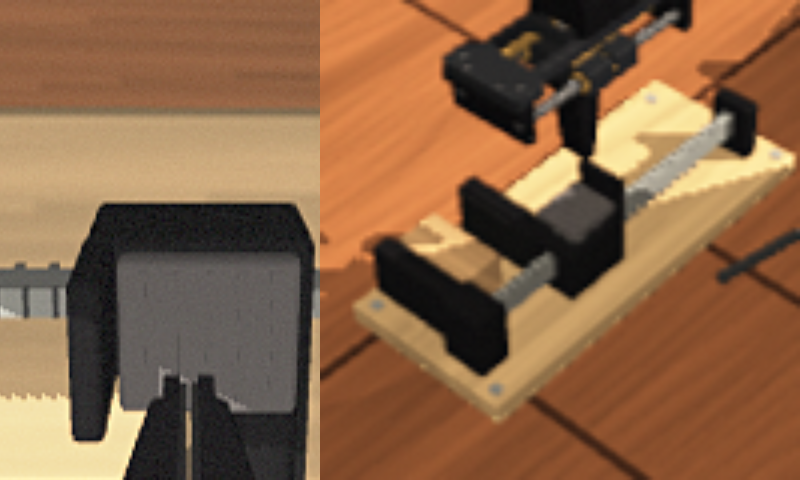

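Run:
```python
from h import *
j=viewer.camera_info('scene');w=viewer.camera_info('wrist')
f=lambda p:(proj(j,p)-[240,170])*4+[320,0]
g=lambda p:(proj(w,p)-[200,110])*3-[180,0]
for n,p in dict(tip=[539.6,3.7,100.5],under=[539.6,3.7,85],pad=[539,-2,85],lip=[539,22,104],lipmx=[519,22,104]).items():print(n,f(p).round(),g(p).round())
```

```text
tip [580. 188.] [188. 355.]
under [581. 203.] [188. 332.]
pad [575. 207.] [211. 334.]
lip [597. 171.] [107. 361.]
lipmx [577. 158.] [107. 441.]
```

The fingertip is drawn about 25 mm higher than the projected TCP, so I'll go down slowly and use the force to detect contact.

Emit:
move_arm --moves '[0,0,0.03,0,0,0,0.03,0,0,0,0.03,0,0,0,0,0,0,0,0,0]'

```text
t: 4.25
eef_pos: [538.9, 3.9, 85.7]
tcp_rot: [3.142, 0.0, 0.021]
ft_force: [-0.5, -0.1, 0.8]
opening: 0.007
grip_force: 0.0
```

Emit:
move_arm --moves '[0,0,0.02,0,0,0,0,0]'

```text
t: 4.5
eef_pos: [538.8, 3.9, 82.5]
tcp_rot: [3.142, 0.0, 0.021]
ft_force: [0.3, -0.2, -0.0]
opening: 0.006
grip_force: 0.0
```

Run:
```python
from h import *
for n in('wrist','scene'):
    im,i=snap(n,n+'3.png')
a=cv2.imread('pics/wrist3.png')[110:270,200:440];s=cv2.imread('pics/scene3.png')[170:290,240:360]
cv2.imwrite('pics/m3.png',np.hstack([cv2.resize(a,(720,480))[:,180:500],cv2.resize(s,(480,480))]))
s=monitor.state();print(s['eef_pos'],s['ft_force'],s['opening'])
```

```text
[538.8863401    3.859418    82.67319205] [-0.33711841 -0.09292931  0.17976549] 0.00764532299177507
```

View pics/m3.png

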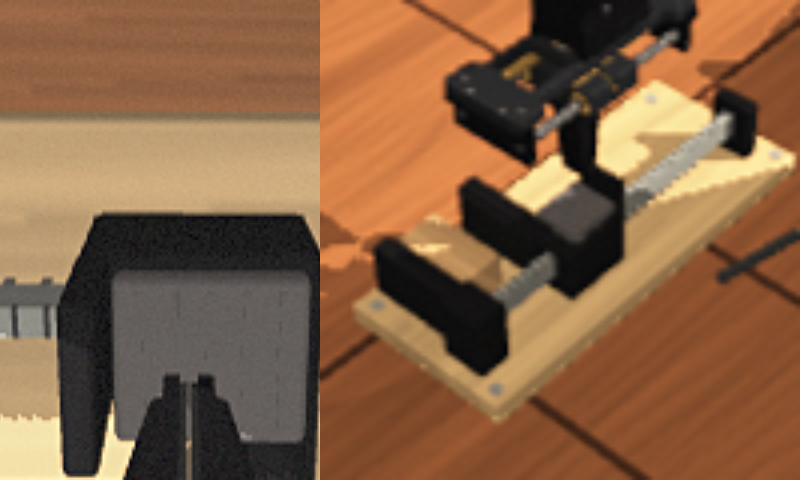

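The tip is still visibly above the pad and there is no contact force. I'll keep going down by feel.

Emit:
move_arm --moves '[0,0,0.02,0,0,0,0.02,0,0,0,0.02,0,0,0,0,0]'

```text
t: 5.1
eef_pos: [538.7, 3.9, 73.4]
tcp_rot: [3.142, 0.001, 0.021]
ft_force: [-1.0, 0.3, 0.4]
opening: 0.002
grip_force: 0.0
```

Emit:
move_arm --moves '[0,0,0.02,0,0,0,0,0]'

```text
t: 5.35
eef_pos: [538.8, 3.9, 70.5]
tcp_rot: [3.142, 0.0, 0.021]
ft_force: [0.3, 0.0, 0.4]
opening: 0.006
grip_force: 0.0
```

Emit:
move_arm --moves '[0,0,0.02,0,0,0,0,0]'

```text
t: 5.6
eef_pos: [538.8, 3.9, 67.5]
tcp_rot: [3.142, 0.0, 0.021]
ft_force: [0.5, -0.5, 0.1]
opening: 0.005
grip_force: 0.0
```

Emit:
move_arm --moves '[0,0,0.02,0,0,0,0,0]'

```text
t: 5.85
eef_pos: [538.8, 3.9, 64.5]
tcp_rot: [3.142, 0.0, 0.021]
ft_force: [-0.5, 0.3, 0.8]
opening: 0.003
grip_force: 0.0
```

Run:
```python
from h import *
for n in('wrist','scene'):
    im,i=snap(n,n+'4.png')
a=cv2.imread('pics/wrist4.png')[110:270,200:440];s=cv2.imread('pics/scene4.png')[200:240,280:330]
cv2.imwrite('pics/m4.png',np.hstack([cv2.resize(a,(720,480))[:,180:500],cv2.resize(s,(480,480)) if 0 else cv2.resize(s,(480,384),interpolation=cv2.INTER_CUBIC)[:, :] if 0 else cv2.copyMakeBorder(cv2.resize(s,(480,384),interpolation=cv2.INTER_CUBIC),0,96,0,0,cv2.BORDER_CONSTANT)]))
F=[monitor.state()['ft_force'] for _ in range(1)];print(F)
```

```text
[array([0.2332394 , 0.40782551, 0.2519146 ])]
```

View pics/m4.png

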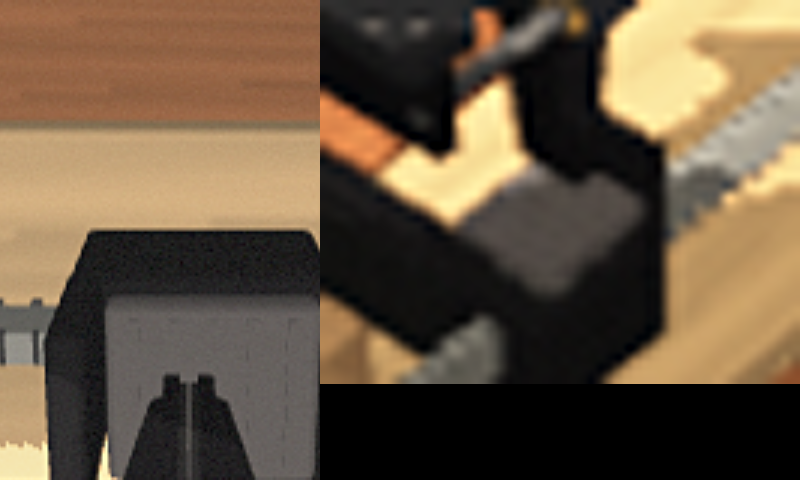

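The tip now overlaps the pad in the scene view, ending near pixel (308,219), only a few mm above the pad. I'll take smaller steps.

Emit:
move_arm --moves '[0,0,0.013,0,0,0,0,0]'

```text
t: 6.2
eef_pos: [538.8, 3.9, 62.6]
tcp_rot: [3.142, 0.0, 0.021]
ft_force: [0.1, -0.3, -0.0]
opening: 0.005
grip_force: 0.0
```

Emit:
move_arm --moves '[0,0,0.013,0,0,0,0,0]'

```text
t: 6.45
eef_pos: [538.8, 3.9, 60.7]
tcp_rot: [3.142, 0.0, 0.021]
ft_force: [-0.1, -0.1, -0.0]
opening: 0.003
grip_force: 0.0
```

Emit:
move_arm --moves '[0,0,0.013,0,0,0,0,0]'

```text
t: 6.7
eef_pos: [538.8, 3.9, 58.7]
tcp_rot: [3.142, 0.0, 0.021]
ft_force: [-0.2, 0.3, -0.6]
opening: 0.002
grip_force: 0.0
```

Emit:
move_arm --moves '[0,0,0.01,0,0,0,0,0]'

```text
t: 6.95
eef_pos: [538.8, 3.9, 57.3]
tcp_rot: [3.142, 0.0, 0.021]
ft_force: [0.6, 0.7, 0.3]
opening: 0.008
grip_force: 0.0
```

Emit:
move_arm --moves '[0,0,0.01,0,0,0,0,0]'

```text
t: 7.2
eef_pos: [538.8, 3.9, 55.7]
tcp_rot: [3.142, 0.0, 0.021]
ft_force: [0.4, 0.4, 0.2]
opening: 0.003
grip_force: 0.0
```

Emit:
move_arm --moves '[0,0,0.01,0,0,0,0,0]'

```text
t: 7.45
eef_pos: [538.9, 3.9, 54.3]
tcp_rot: [3.142, 0.0, 0.021]
ft_force: [-0.1, 0.8, 0.3]
opening: 0.004
grip_force: 0.0
```

Run:
```python
from h import *
im,i=snap('scene','scene5.png');snap('wrist','wrist5.png')
for f in('scene0','scene3','scene4','scene5'):
    g=cv2.imread(f'pics/{f}.png',0);print(f);print(g[212:232:1,299:312:1].T.tolist() if 0 else '\n'.join(' '.join('%3d'%v for v in r) for r in g[213:229,297:317]))
```

```text
scene0
222 219 215 212 210 215 229 176  57   7  12  12  14  14  27  76 130 215 203 178
218 213 209 209 217 227 235 184  66   7  11  12  10  15  13  12  22 104 108 131
212 210 210 219 228 204 162 104  37   8  12  12  12  12  13  12  10   7  31 124
214 220 223 229 209 136  73  63  65  45  18  11  12  11  15  13  12  10  23 141
221 227 231 213 159 114  82  69  73  71  54  29  10   9  10  13  13   8  17 142
229 217 185 148 124 113  90  74  73  71  68  66  52  24   8  12  12   9  21 102
209 170 131  95  84  82  74  69  71  72  71  72  70  68  46  18  10  10  25  87
146  89  84  74  67  66  70  71  72  70  71  72  69  74  70  56  32  13  22  78
 83  67  71  71  71  69  69  72  73  72  72  73  72  74  73  69  45  18  18  75
 69  71  72  70  69  70  71  72  71  71  72  70  70  72  68  62  38  15  18  74
 72  72  72  72  69  68  71  72  72  70  71  71  71  66  59  43  20  11  20  71
 74  74  70  70  71  72  72  70  72  72  71  70  64  62  41  21  13  12  18  62
 59  71  74  71  69  72  73  72  73  74  69  61  54  39  21  15  15  11  25 100
 35  52  64  71  73  70  70  68  72  69  59  53  43  
[... 3347 characters left out ...]
  71  57  31  12   7   9  28  64  80  75  60  32  13  22  83
 83  72  74  76  76  75  73  69  58  22  37  64  75  77  76  72  48  19  21  79
 72  76  77  74  73  75  77  78  74  67  71  74  74  77  72  66  40  17  20  76
 75  76  77  76  73  72  76  78  76  74  76  77  75  69  63  46  24  13  19  75
 78  79  73  76  77  75  75  74  76  76  75  74  69  64  42  20  14  13  19  64
 63  74  76  75  72  76  77  75  76  79  74  65  58  41  20  16  16  12  28 105
 36  55  68  76  76  74  73  73  77  71  62  57  47  25  17  18  13  11  29 132
 17  46  64  67  71  76  76  76  68  62  46  31  23  17  16  15  13  11  30 137
 16  24  39  50  66  69  74  68  62  48  28  17  15  17  16  15  11  12  29 131
```

The pad has not moved yet. The tip's near corner is at (306,221.5) and should reach about row 223 at contact, so roughly 6 mm remain.

Emit:
move_arm --moves '[0,0,0.01,0,0,0,0,0]'

```text
t: 7.8
eef_pos: [538.8, 3.9, 52.7]
tcp_rot: [3.142, 0.0, 0.021]
ft_force: [0.9, 0.9, -0.3]
opening: 0.007
grip_force: 0.0
```

Emit:
move_arm --moves '[0,0,0.01,0,0,0,0,0]'

```text
t: 8.05
eef_pos: [538.8, 3.9, 51.2]
tcp_rot: [3.142, 0.0, 0.021]
ft_force: [-0.2, 0.5, -0.1]
opening: 0.007
grip_force: 0.0
```

Emit:
move_arm --moves '[0,0,0.01,0,0,0,0,0]'

```text
t: 8.3
eef_pos: [539.0, 3.9, 49.9]
tcp_rot: [3.141, -0.0, 0.021]
ft_force: [-0.4, -0.2, 2.9]
opening: 0.01
grip_force: 1.1
```

Contact at a reading of about 50. The TCP reading stands some 35 mm below the real tip. Next I press until the force is about 5 to 5.5 N.

Emit:
move_arm --moves '[0,0,0.013,0,0,0,0.013,0,0,0,0,0]'

```text
t: 8.68
eef_pos: [539.0, 3.9, 45.9]
tcp_rot: [3.141, -0.0, 0.021]
ft_force: [-0.6, -0.4, 2.8]
opening: 0.003
grip_force: 1.8
```

Run:
```python
from h import *
for k in range(4):
    snap('scene','scene6.png');s=monitor.state();print(s['eef_pos'].round(1),s['ft_force'].round(2))
```

```text
[539.    3.9  46. ] [-0.27 -0.19  3.61]
[539.    3.9  46. ] [-0.47 -0.22  3.34]
[539.    3.9  46. ] [ 0.02 -1.03  2.88]
[539.    3.9  46. ] [0.28 0.23 3.46]
```

Emit:
move_arm --moves '[0,0,0.013,0,0,0,0.014,0,0,0,0,0]'

```text
t: 9.25
eef_pos: [539.0, 3.9, 41.8]
tcp_rot: [3.141, -0.0, 0.021]
ft_force: [0.4, -0.2, 4.9]
opening: 0.007
grip_force: 2.5
```

Run:
```python
from h import *
F=[]
for k in range(5):
    snap('scene','scene7.png');s=monitor.state();F.append(s['ft_force'])
print(s['eef_pos'].round(1),np.mean(F,0).round(2),s['t'])
```

```text
[539.    3.9  42. ] [0.01 0.12 5.1 ] 9.5
```

Emit:
move_arm --moves '[0,-0.05,0,0,0,-0.05,0,0,0,-0.05,0,0,0,-0.05,0,0]'

```text
t: 10.0
eef_pos: [538.4, 34.5, 41.9]
tcp_rot: [3.141, -0.0, 0.021]
ft_force: [0.5, -2.2, 3.7]
opening: 0.005
grip_force: 2.4
```

Run:
```python
from h import *
snap('wrist','wrist8.png');snap('scene','scene8.png');s=monitor.state();print(s['eef_pos'].round(1),s['ft_force'].round(2))
a=cv2.imread('pics/wrist8.png')[110:270,200:440];s=cv2.imread('pics/scene8.png')[170:290,240:360]
cv2.imwrite('pics/m8.png',np.hstack([cv2.resize(a,(720,480))[:,:320],cv2.resize(s,(480,480))]) if 0 else np.hstack([cv2.resize(a,(400,267)),cv2.resize(s,(267,267))]))
```

```text
[538.3  35.   41.9] [0.67 2.31 5.17]
```

View pics/m8.png

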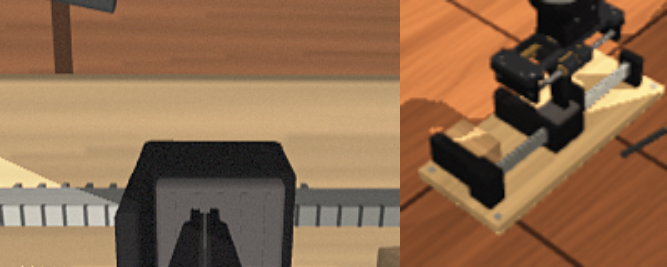

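The jaw follows the finger, moving about 31 mm, with the release held down. I'll continue.

Emit:
move_arm --moves '[0,-0.06,0,0,0,-0.06,0,0,0,-0.06,0,0,0,-0.06,0,0,0,-0.06,0,0,0,-0.06,0,0,0,-0.06,0,0,0,-0.06,0,0]'

```text
t: 11.1
eef_pos: [536.9, 106.5, 41.9]
tcp_rot: [3.142, -0.0, 0.021]
ft_force: [2.0, -2.0, 4.5]
opening: 0.001
grip_force: 2.4
```

Emit:
move_arm --moves '[0,-0.05,0,0,0,-0.05,0,0,0,0,0,0]'

```text
t: 11.48
eef_pos: [536.5, 121.7, 41.9]
tcp_rot: [-3.141, -0.0, 0.021]
ft_force: [2.1, 1.6, 3.9]
opening: 0.004
grip_force: 2.5
```

Emit:
move_arm --moves '[0,-0.04,0,0,0,-0.04,0,0,0,0,0,0]'

```text
t: 11.85
eef_pos: [536.2, 133.4, 41.9]
tcp_rot: [-3.141, -0.0, 0.021]
ft_force: [1.7, 1.8, 5.6]
opening: 0.003
grip_force: 2.5
```

Emit:
move_arm --moves '[0,-0.04,0,0,0,-0.04,0,0,0,0,0,0]'

```text
t: 12.22
eef_pos: [535.9, 145.5, 41.9]
tcp_rot: [-3.141, -0.0, 0.021]
ft_force: [2.0, 1.6, 4.6]
opening: 0.001
grip_force: 2.5
```

Emit:
move_arm --moves '[0,-0.03,0,0,0,0,0,0]'

```text
t: 12.48
eef_pos: [535.8, 149.7, 41.9]
tcp_rot: [-3.141, 0.0, 0.021]
ft_force: [2.1, 1.3, 4.3]
opening: 0.003
grip_force: 2.5
```

Run:
```python
from h import *
snap('wrist','wrist9.png');im,i=snap('scene','scene9.png')
a=cv2.imread('pics/wrist9.png')[100:280,180:450];s=cv2.imread('pics/scene9.png')[170:290,260:380]
cv2.imwrite('pics/m9.png',np.hstack([cv2.resize(a,(480,320)),cv2.resize(s,(320,320))]))
```

```text
(no output)
```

View pics/m9.png

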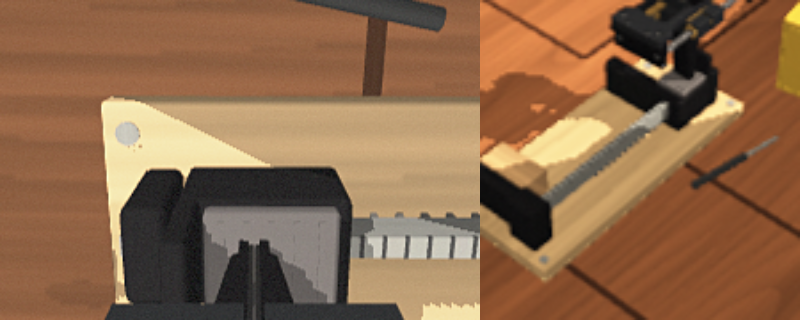

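The jaw is nearly at the stop: the pad is at about (203..338) in the crop and the tip is about 5 mm from its centre towards the lip. I'll push on until force shows on the lip.

Emit:
move_arm --moves '[0,-0.03,0,0,0,0,0,0]'

```text
t: 12.82
eef_pos: [535.4, 153.9, 41.8]
tcp_rot: [3.141, 0.001, 0.021]
ft_force: [0.1, -0.2, 4.5]
opening: 0.008
grip_force: 2.5
```

Emit:
move_arm --moves '[0,-0.03,0,0,0,0,0,0]'

```text
t: 13.08
eef_pos: [535.4, 158.5, 41.8]
tcp_rot: [3.141, 0.001, 0.021]
ft_force: [-0.6, -1.6, 4.9]
opening: 0.005
grip_force: 2.5
```

Emit:
move_arm --moves '[0,-0.02,0,0,0,0,0,0]'

```text
t: 13.32
eef_pos: [535.4, 160.9, 41.8]
tcp_rot: [3.141, 0.001, 0.021]
ft_force: [0.4, -7.0, 4.7]
opening: 0.006
grip_force: 5.8
```

Emit:
move_arm --moves '[0,-0.015,0,0,0,0,0,0]'

```text
t: 13.58
eef_pos: [535.4, 161.1, 41.8]
tcp_rot: [3.138, 0.001, 0.022]
ft_force: [0.1, -24.9, 6.0]
opening: 0.004
grip_force: 13.4
```

Run:
```python
from h import *
snap('wrist','wrist10.png');w=viewer.camera_info('wrist');s=monitor.state();print(s['eef_pos'].round(1),s['ft_force'].round(1))
for f in('wrist9','wrist10'):
    g=cv2.imread(f'pics/{f}.png',0);print([int(v) for v in g[222,250:390:2]])
```

```text
[535.3 161.1  41.8] [  0.3 -23.8   5.3]
[44, 47, 45, 48, 47, 48, 46, 48, 48, 48, 26, 35, 25, 41, 44, 33, 37, 40, 32, 30, 14, 25, 140, 135, 137, 134, 137, 133, 135, 137, 132, 136, 132, 140, 136, 136, 138, 134, 130, 135, 137, 136, 135, 136, 133, 135, 137, 137, 137, 133, 135, 133, 134, 134, 135, 131, 133, 134, 134, 141, 104, 40, 43, 34, 113, 129, 126, 126, 129, 93]
[112, 109, 110, 150, 219, 217, 220, 221, 171, 43, 42, 40, 51, 49, 46, 48, 45, 41, 45, 46, 42, 25, 41, 39, 36, 36, 37, 34, 27, 17, 32, 123, 138, 136, 137, 136, 135, 138, 138, 138, 136, 137, 132, 135, 137, 133, 131, 133, 131, 134, 134, 137, 137, 134, 134, 137, 134, 133, 138, 134, 136, 134, 133, 130, 133, 137, 131, 132, 135, 111]
```

Stalled at 24 N, so the jaw is against the end stop. I'll ease the pressure and lift straight up.

Emit:
move_arm --moves '[0,0.014,0,0,0,0,-0.05,0,0,0,-0.1,0,0,0,-0.2,0,0,0,-0.3,0,0,0,-0.3,0,0,0,0,0,0,0,0,0]'

```text
t: 14.62
eef_pos: [535.1, 161.7, 184.4]
tcp_rot: [-3.142, 0.0, 0.021]
ft_force: [-0.4, -0.9, -0.1]
opening: 0.006
grip_force: 0.0
```

Run:
```python
from h import *
from scipy import ndimage
im,w=snap('wrist','wrist11.png');t,ti=snap('top','top11.png');s=monitor.state();print(s['eef_pos'].round(1),s['ft_force'].round(1),s['t'])
c=np.array([535.5,148,87]);print('pad pred',proj(w,c),proj(ti,c))
hsv=cv2.cvtColor(im,cv2.COLOR_RGB2HSV);m=((hsv[...,1]<45)&(hsv[...,2]>55)&(hsv[...,2]<165)).astype(np.uint8)
u,v=proj(w,c).astype(int)
m=cv2.morphologyEx(m,cv2.MORPH_OPEN,np.ones((9,9)))
n,l,st,ce=cv2.connectedComponentsWithStats(m)
for k in range(1,n):
    if st[k,4]>300: print(st[k],ce[k].round(1),onz(w,*ce[k],87).round(1))
```

```text
[535.  161.6 183.5] [ 0.2  0.9 -0.1] 14.725
pad pred [336.55809323 191.03610444] [297.01814198 200.68028168]
[ 317  169   46   41 1814] [339.3 188.6] [538.  145.4  87. ]
[  49  299  178   30 4810] [140.3 313.6] [391.3 359.3  87. ]
[ 421  299  176   30 4862] [510.1 313.8] [399.5 -47.9  87. ]
[259 310  34  50 924] [274.1 333.5] [368.1 212.7  87. ]
[284 312  32  42 847] [303.5 334.3] [367.8 179.5  87. ]
```

The pad's centre is now at y = 145.4, against about 145 while stalled on the stop. It travelled about 147 mm, did not drag back, and nothing is touching it. Handing in.

```bash
python3 -c "
from cell import order;print(order.job_done())"
```

```text
the job is handed in; nothing more can be done
None
```

I pressed the release down, pushed the sliding jaw back until it stalled against the end stop, lifted clear and handed the job in; no verdict came back, and I didn't separately measure that the release sprang up or that the loose items hadn't moved.

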